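Tap the stirrer's clamping wedge home

TASK

Lock the magnetic stirrer for an overnight run: take the soft-faced mallet with the yellow handle and tap the thick end of the orange wedge sideways until it stops advancing and sits tight. Then lay the mallet down flat on the bench top and let go. Drive the wedge only with the mallet, never with the hand, and leave the steel hammer where it lies.

Things in the scene. Friction and masses are not known exactly. Their poses are not given: they have to be found in the camera images.
- mallet: Mallet lying flat: yellow handle, red head, white faces, 0.35 kg. Origin: grip point, at the underside; x along handle to head, y along head, z up; all centred at z = 20 mm. Handle 20 wide (y), 28 tall, x = -115 to 35 mm; black butt 26 wide, 40 tall, to x = -140. Head x = 35 to 75, 40 tall; the two like faces, 39 mm across, at y = +40 and -40. Grip it across the handle at the origin.
- wedge_end (a point): Centre of the orange wedge's thick-end face (40 wide, 44 mm tall), 59 mm above the bench. Level axes: y out of the thick end (drive to -y), x across the wedge to the white stirrer, away from the robot. Wedge 170 long, 20 mm at its thin end, between stirrer (top 95 mm) and steel fence (79) on a grey slab 35 tall; when home this point is 35 mm outside the slab's side, 60 outside the stirrer's.
- wedge (a joint): How far the wedge is driven in, m: 0 = drawn out, 0.050 = jammed home, where it stops dead; starts at 0.008 to 0.022. It rubs with about 5 N all the way, stays where it is left and does not bounce. Slab and stirrer do not move.
- steel_hammer: Bystander, leave alone: steel hammer with wooden handle, 260 mm long, 26 tall, lying flat. Origin: mid-length, underside; x along the handle to the head, which spans x = 104 to 130, y = -48 to +40 mm. It and the mallet lie on opposite sides of the stirrer (left and right of the robot), either way round, handles roughly towards the robot.

How it is judged:
On the way, in this order (a step that is already met when the one before it is completed fails the run):
1. the mallet is lifted off the bench (height (world z) of mallet above 0.03 m), for 0.1 s.
2. with the mallet held up, the wedge is driven in to within 5 mm of home (value of joint wedge above 0.045 m and height (world z) of mallet above 0.02 m), for 0.1 s.
At the end, for the whole second after the job is handed in: The wedge is within 5 mm of its jammed-home position, and the mallet lies flat (within 10 degrees) and still on the bench top (value of joint wedge above 0.045 m and height (world z) of mallet below 0.012 m and angle between mallet's own z axis and vertical below 0.17 rad and linear speed of mallet below 0.02 m/s); the robot touches nothing.
It fails at once if the hand or arm pushes the wedge (contact force between any of the fingers, the arm and wedge above 1 N).
It fails at once if the steel hammer is moved more than 30 mm (distance of steel_hammer from where it was at the start of the episode above 0.03 m).
It also fails if it takes over 59 s, if anything falls off the work surface, if the arm or the gripper's body presses on something with over 40 N, if the wrist force passes 120 N, or if a joint passes its speed limit or range.

ROBOT

A 6-joint arm with a two-finger parallel gripper is mounted at the origin on the work surface. World frame = base frame: x ahead of the robot, y to its left, z up, the work surface at z = 0. Lengths are in m, angles in rad, forces in N, time in s.
With the tool pointing down it reaches from about 0.275 to 0.725 m from the base axis. Payload 15.9 kg.
Tool frame: the origin (TCP) lies midway between the tips of the shut fingers; the grasp point (between the pads) lies 19 mm behind it; y points along the fingers, x is the direction in which the jaws open and shut, and the axes are right-handed (so a half turn about y gives the same grasp; the last joint's range is limited). The gripper opens to 85 mm and grips with 20 to 120 N. Pads are 22 mm wide; open, the fingers measure 114 mm over their backs; the gripper's body (76 mm by 85 mm) begins 54 mm behind the grasp point. The pads swing forward as they close: fully open they stand 13 mm farther back than shut.
Start: joints at [-1.133, 0.213, -0.034, 1.323, 0, 1.571], TCP at [0.212, -0.453, 0.231] pointing down, gripper open.
Joint ranges: [-2.98, 2.98], [-0.74, 1.72], [-1.14, 1.35], [-2.1, 2.04], [-1.57, 1.44], [-3.14, 3.14]. Speed limits (rad/s): [1.89, 1.89, 2.39, 2.57, 3.14, 3.14].

INTERFACE

Orientations are given as a unit quaternion [x, y, z, w].
In Python, from cell import sensors, viewer, r gives the robot as it stands.
- The arm moves only by the tool step_arm, never from a script. Its arguments are lists of equal length, an entry for each row: "angular": the turn, a rotation vector about the tool's x, y, z in rad, a list of three; "slide": the shift along the tool's x, y, z in cm, a list of three; "hand": the opening in per cent of the stroke, from 0 (shut) to 100 (fully open). A call has 1 to 12 rows; each row is the pose to reach, as a shift and turn from the pose measured when the call began, along the tool's axes at that moment; what a row does not reach only later rows make up. A row lasts 1/8 s, in which the tool goes at most 62.5 mm and 10.7 degrees, less where a joint would pass 70% of its speed; a pose out of reach is approached as far as the arm can. A call with a gripper value outside its range is refused whole. The fingers move at their own pace and stop on an object; "squeeze" is the grip in N (left out, the last holds). Time passes only in rows, so rows that repeat a pose let the fingers close. It gives the time, the measured TCP pose, the force and the opening at its end, in the units of the state.
- sensors.read_state(): the state, without advancing time (a new reading comes with each control period).
- viewer.capture(name): name is "scene" or "top" or "wrist"; returns a dict with "image" (400x640x3 uint8, red, green, blue), "depth" (400x640 float32, m along the optical axis (not along the pixel's ray), 0 where there is no reading), "mtx" (3x3 intrinsics, pixels), "k1" (the pictures are not rectified: a ray, as slopes to the right and down, at radius r is drawn at 1 + k1 r^2 times it, then the intrinsics apply), "origin" and "orientation" of the camera in the world. Camera axes: x right, y down, z forward; pixel columns grow to the right and rows downward; lengths in m; the calibration is good to about 2 mm. A picture is of the moment at which its call begins.
- r.close_job(): hands the job in, once; it reports no verdict.
The state is a dict: "t": time; "joints": joint angles; "qd": joint speeds; "effort": joint torques, N m; "tcp_pos": TCP position; "orientation": TCP orientation; "force": force on the tool from outside, world axes, zero at the start; "ft_torque": the same for the moment, N m; "gripper_width": opening from 0.0 (shut) to 1.0 (fully open).
Only numpy, scipy, OpenCV 4.12 (cv2) and the standard library are available. Lean on these libraries where they do the work, as an engineer would, in place of code of your own. Each camera call takes 0.05 s, during which the arm holds its last target.

## Working session

There is one attempt and no reset: what is moved stays moved. The work goes in short steps, Python scripts to look and compute and a tool call to move; the robot and the scene stay as the last step left them, time stands still between calls to the robot, and variables do not carry over. Pictures are saved under pics/ and viewed, and the job is handed in when it is done.

Besides the shell and the picture viewer there is one more tool, called after "Call:" as name(argument=value, ...) on one line, values as JSON. step_arm: Moves the arm, as the interface text tells. Its arguments: {"type":"object","properties":{"angular":{"type":"array"},"slide":{"type":"array"},"hand":{"type":"array"},"squeeze":{"type":"number"}},"required":["angular","slide","hand"]}

```bash
ls; mkdir -p pics
python3 - <<'E'
from cell import sensors, viewer, r
import cv2,numpy as np
s=sensors.read_state(); print({k:np.round(v,4).tolist() for k,v in s.items()})
for n in("top","scene"):
    c=viewer.capture(n); cv2.imwrite(f"pics/{n}0.png",c["image"][:,:,::-1]); np.savez(f"pics/{n}0.npz",**c); print(n,c["mtx"],c["k1"],c["origin"],c["orientation"])
E
```

```text
pics
{'t': 0.0, 'joints': [-1.133, 0.2134, -0.0351, 1.3235, -0.0, 1.5708], 'qd': [0.0, 0.0009, 0.0005, 0.0005, -0.0014, -0.0016], 'effort': [-0.0009, -68.6163, 48.7122, 0.0175, -0.0001, 0.0], 'tcp_pos': [0.2118, -0.4525, 0.2308], 'orientation': [-0.5964, 0.3798, -0.3792, 0.5968], 'force': [-0.1936, 0.4401, -0.256], 'ft_torque': [-0.0492, -0.0179, -0.034], 'gripper_width': 0.9966}
top [[363.85219426   0.         316.71609426]
 [  0.         363.85219426 202.37798914]
 [  0.           0.           1.        ]] -0.0009323009796095899 [0.39720652 0.00966875 1.01952069] [ 0.70821744 -0.70376685  0.04636774 -0.03146923]
scene [[475.14027152   0.         316.89089563]
 [  0.         475.14027152 198.82713538]
 [  0.           0.           1.        ]] -0.12252972719294165 [ 1.33464036 -0.51768773  0.88195549] [ 0.80240378  0.42605372 -0.20247645 -0.36555395]
```

View pics/top0.png

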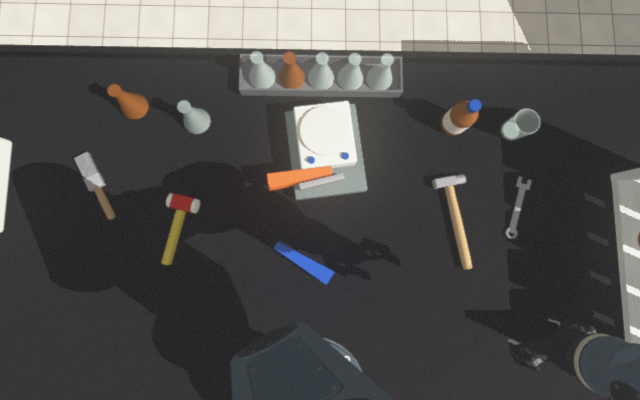

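View pics/scene0.png

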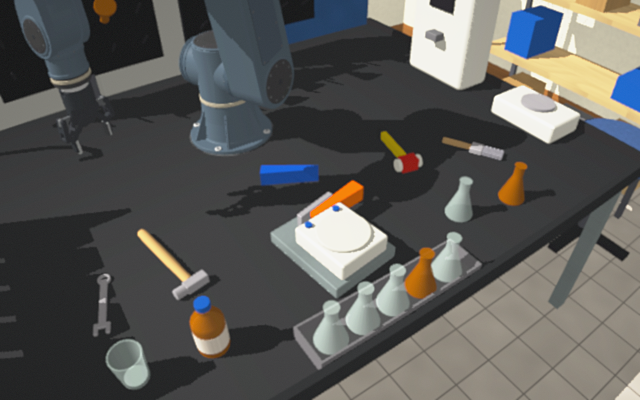

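The top view shows the mallet at about (180,225), the steel hammer at (455,220), and the orange wedge's thick end at about (269,182) with the stirrer to its right. Next I'll enlarge those areas.

```bash
cat > h.py <<'E'
import numpy as np,cv2
from scipy.spatial.transform import Rotation as R
def load(n): return dict(np.load(n))
def ray(c,u,v):
    K=c["mtx"];k=float(c["k1"])
    d=cv2.undistortPoints(np.array([[[u,v]]],float),K,np.array([k,0,0,0.]))[0,0]
    return np.array([d[0],d[1],1.])
def onz(c,u,v,z):
    w=R.from_quat(c["orientation"]).apply(ray(c,u,v)); o=c["origin"]
    return o+w*(z-o[2])/w[2]
def bydepth(c,u,v):
    return c["origin"]+R.from_quat(c["orientation"]).apply(ray(c,u,v)*c["depth"][int(round(v)),int(round(u))])
def proj(c,P):
    p=R.from_quat(c["orientation"]).inv().apply(np.asarray(P,float)-c["origin"])
    x=p[...,:2]/p[...,2:]; x=x*(1+float(c["k1"])*(x**2).sum(-1,keepdims=True))
    return x@np.diag([c["mtx"][0,0],c["mtx"][1,1]])+c["mtx"][:2,2]
E
python3 - <<'E'
import cv2
im=cv2.imread("pics/top0.png")
a=cv2.resize(im[180:280,140:240],None,fx=6,fy=6,interpolation=2)
b=cv2.resize(im[95:205,255:385],None,fx=6,fy=5.4,interpolation=2)
cv2.imwrite("pics/a.png",a);
cv2.imwrite("pics/b.png",cv2.resize(im[95:205,255:385],None,fx=5,fy=5,interpolation=2))
E
```

```text
(no output)
```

View pics/a.png

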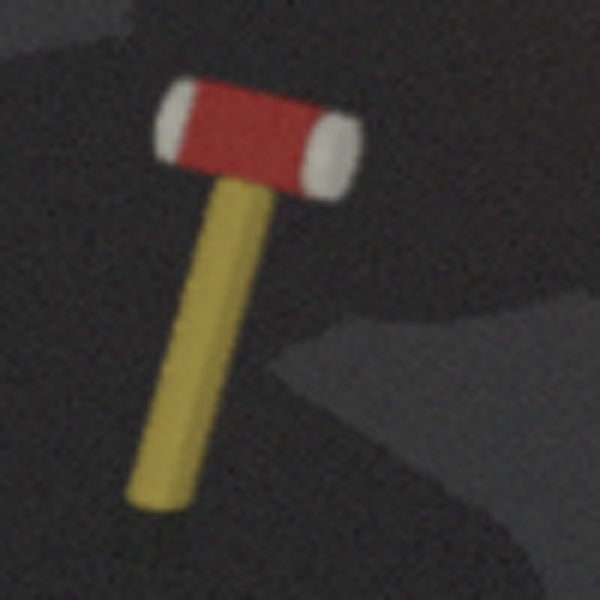

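View pics/b.png

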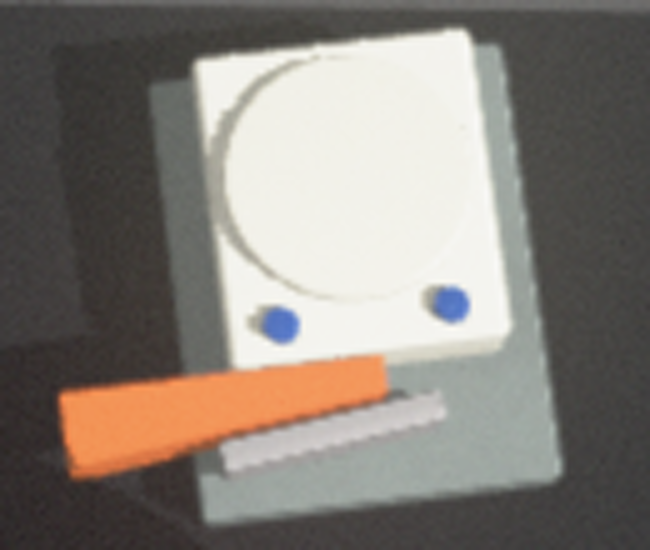

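The mallet's yellow handle runs from crop (160,505) to (245,180), with the head at (258,140). The wedge's thick-end top corners are at crop (60,393) and (71,470). Now I'll compute the poses.

Run:
```python
from h import *
c=load("pics/top0.npz")
def b(x,y): return ((x+.5)/5-.5+255,(y+.5)/5-.5+95)
def a(x,y): return ((x+.5)/6-.5+140,(y+.5)/6-.5+180)
W={k:onz(c,*b(*p),.081) for k,p in dict(TkS=(60,393),TkF=(71,470),TnS=(384,357),TnF=(388,392)).items()}
for k,v in W.items(): print(k,v.round(4))
for k,p in dict(stNL=(235,368),stNR=(510,330),stFL=(195,62),stFR=(468,30)).items(): print(k,onz(c,*b(*p),.095).round(4))
for k,p in dict(slNL=(205,523),slNR=(560,478),slFL=(152,85),slFR=(500,45)).items(): print(k,onz(c,*b(*p),.035).round(4))
for p in ((100,420),(300,385),(350,180),(520,440)): print(bydepth(c,*b(*p)).round(4))
# mallet
im=c["image"].astype(int);H=cv2.cvtColor(c["image"],cv2.COLOR_RGB2HSV).astype(int)
vv,uu=np.mgrid[180:280,140:240]
h=H[180:280,140:240]
yel=(h[...,0]>18)&(h[...,0]<35)&(h[...,1]>120)&(h[...,2]>70)
red=((h[...,0]<8)|(h[...,0]>170))&(h[...,1]>120)&(h[...,2]>70)
wh=(h[...,1]<60)&(h[...,2]>110)
for n,m in(("yel",yel),("red",red),("wh",wh)):
    u,v=uu[m],vv[m]; P=np.array([bydepth(c,x,y) for x,y in zip(u,v)])
    print(n,m.sum(),P.min(0).round(3),P.max(0).round(3),P.mean(0).round(4))
    Q=P[:,:2]-P[:,:2].mean(0); w,V=np.linalg.eigh(Q.T@Q); d=V[:,1]; t=Q@d; print(d,np.degrees(np.arctan2(d[1],d[0])),np.percentile(t,[0,2,98,100]))
for p in ((258,140),(160,505),(128,495),(192,505),(215,185),(275,190)): print(p,onz(c,*a(*p),.03).round(4))
# steel hammer
for p in ((468,267),(450,181),(434,183),(465,181)): print('ham',onz(c,*p,.02).round(3))
```

```text
TkS [0.5767 0.1214 0.081 ]
TkF [0.5362 0.1149 0.081 ]
TnS [ 0.5975 -0.048   0.081 ]
TnF [ 0.5789 -0.0501  0.081 ]
stNL [0.588  0.0299 0.095 ]
stNR [ 0.6094 -0.1126  0.095 ]
stFL [0.7514 0.0525 0.095 ]
stFR [ 0.7709 -0.0914  0.095 ]
slNL [0.5144 0.0467 0.035 ]
slNR [ 0.5408 -0.1474  0.035 ]
slFL [0.7608 0.0791 0.035 ]
slFR [ 0.7866 -0.116   0.035 ]
[0.5626 0.1003 0.0813]
[ 0.5824 -0.0039  0.0799]
[ 0.6883 -0.0292  0.0957]
[ 0.5616 -0.1256  0.0352]
yel 569 [ 0.338  0.01  -0.001] [0.483 0.403 1.02 ] [0.41   0.3735 0.0336]
[-0.95718427  0.28947932] 163.17321354503864 [-0.09304982 -0.07150565  0.07074767  0.07531568]
red 296 [ 0.397  0.01  -0.005] [0.534 0.389 1.02 ] [0.5028 0.3514 0.0492]
[0.2966661  0.95498127] 72.74252899874624 [-0.35764929 -0.02276881  0.02967967  0.0450886 ]
wh 151 [0.478 0.314 0.005] [0.526 0.397 0.044] [0.5005 0.3434 0.0316]
[0.21231117 0.97720211] 77.74217273730282 [-0.02733063 -0.02722243  0.05180306  0.05255879]
(258, 140) [0.5025 0.3533 0.03  ]
(160, 505) [0.3392 0.3891 0.03  ]
(128, 495) [0.3436 0.4034 0.03  ]
(192, 505) [0.3393 0.375  0.03  ]
(215, 185) [0.4819 0.3717 0.03  ]
(275, 190) [0.4799 0.3447 0.03  ]
ham [ 0.333 -0.426  0.02 ]
ham [ 0.571 -0.385  0.02 ]
ham [ 0.565 -0.339  0.02 ]
ham [ 0.571 -0.427  0.02 ]
```

Run:
```python
from h import *
from scipy.optimize import minimize
c=load("pics/top0.npz")
H=cv2.cvtColor(c["image"],cv2.COLOR_RGB2HSV).astype(int)
S=6;u0,v0,N=140,180,100
im=cv2.resize(c["image"][v0:v0+N,u0:u0+N],None,fx=S,fy=S,interpolation=2)
h=cv2.cvtColor(im,cv2.COLOR_RGB2HSV).astype(int)
yel=(h[...,0]>18)&(h[...,0]<35)&(h[...,1]>100)&(h[...,2]>65)
red=((h[...,0]<8)|(h[...,0]>170))&(h[...,1]>100)&(h[...,2]>60)
wh=(h[...,1]<70)&(h[...,2]>105)
head=red|wh
def clean(m):
    m=cv2.morphologyEx(m.astype(np.uint8),cv2.MORPH_OPEN,np.ones((9,9))); return cv2.morphologyEx(m,cv2.MORPH_CLOSE,np.ones((13,13)))
yel,head=clean(yel),clean(head)
def hull(P):
    q=(proj(c,P)-[u0,v0]+.5)*S-.5
    m=np.zeros((N*S,N*S),np.uint8); cv2.fillConvexPoly(m,cv2.convexHull((q*16).round().astype(np.int32)),1,shift=4); return m
def pts(p):
    x,y,t=p; R2=np.array([[np.cos(t),-np.sin(t),0],[np.sin(t),np.cos(t),0],[0,0,1]])
    hb=np.array([[X,Y,Z] for X in(-.115,.035) for Y in(-.01,.01) for Z in(.006,.034)])
    an=np.linspace(0,2*np.pi,40); hd=np.array([[.055+.0195*np.cos(b),Y,.02+.0195*np.sin(b)] for b in an for Y in(-.04,.04)])
    f=lambda Q:Q@R2.T+[x,y,0]
    return hull(f(hb)),hull(f(hd))
def cost(p):
    a,b=pts(p); a=a&~b&1
    return ((a^yel).sum()+(b^head).sum())/1000.
best=min((minimize(cost,[.45,.365,t],method="Nelder-Mead",options=dict(initial_simplex=[[.45,.365,t],[.46,.365,t],[.45,.375,t],[.45,.365,t+.05]],xatol=1e-4)) for t in(-.2,-.25,-.3)),key=lambda r:r.fun)
print(best.x,np.degrees(best.x[2]),best.fun,yel.sum(),head.sum())
a,b=pts(best.x); o=im[:,:,::-1].copy()
for m,col in((a,(0,255,0)),(b,(255,0,255))):
    cs,_=cv2.findContours(m,0,1); cv2.drawContours(o,cs,-1,col,1)
cv2.imwrite("pics/fit.png",o)
```

```text
[ 0.45038897  0.36845972 -0.22913326] -13.128368472368427 2.578 22004 17417
```

View pics/fit.png

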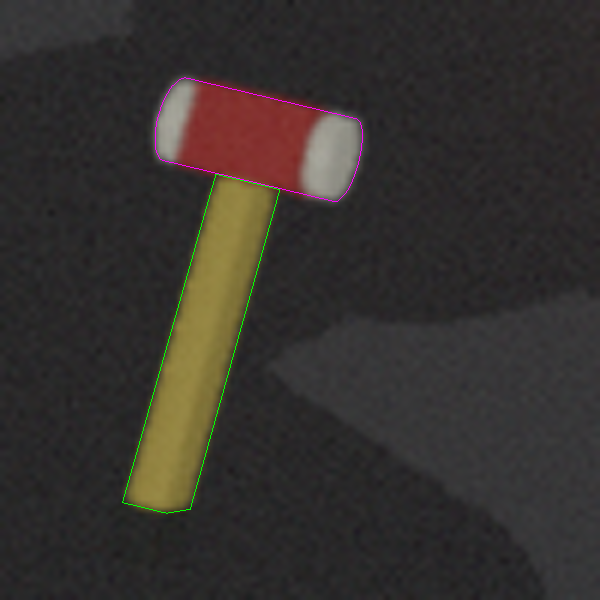

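```bash
cat >> h.py <<'E'
def plan(pos,jaw_deg,s=None):
    """target TCP pos, tool down, jaw axis (tool x) at heading jaw_deg or +180; prints slide cm / rotvec in current tool axes"""
    if s is None:
        from cell import sensors; s=sensors.read_state()
    Rc=R.from_quat(s["orientation"]); p=np.array(s["tcp_pos"])
    for a in (jaw_deg,jaw_deg+180):
        x=np.array([np.cos(np.radians(a)),np.sin(np.radians(a)),0]); y=np.array([0,0,-1.]); z=np.cross(x,y)
        Rt=R.from_matrix(np.column_stack([x,y,z]))
        print("jaw",a,"ang",(Rc.inv()*Rt).as_rotvec().round(4),"slide cm",(Rc.inv().apply(np.asarray(pos)-p)*100).round(2))
    print("tcp",p.round(4),"\n",Rc.as_matrix().round(3),"joints",np.round(s["joints"],3),"F",np.round(s["force"],1),"w",s["gripper_width"],"t",s["t"])
E
python3 - <<'E'
from h import *
plan([.4504,.3685,.15],90-13.13)
E
```

```text
jaw 76.87 ang [-1.3000e-03 -2.4747e+00 -4.0000e-04] slide cm [-64.24   8.15  56.41]
jaw 256.87 ang [ 3.000e-04  6.669e-01 -1.000e-03] slide cm [-64.24   8.15  56.41]
tcp [ 0.2118 -0.4526  0.2309] 
 [[ 0.424 -0.     0.906]
 [-0.906  0.001  0.424]
 [-0.001 -1.     0.   ]] joints [-1.133  0.213 -0.035  1.324  0.     1.571] F [0.4 0.2 0.1] w 0.9964172164808105 t 0.1
```

Call:
step_arm(angular=[[0,-2.475,0],[0,-2.475,0],[0,-2.475,0],[0,-2.475,0],[0,-2.475,0],[0,-2.475,0],[0,-2.475,0],[0,-2.475,0],[0,-2.475,0],[0,-2.475,0],[0,-2.475,0],[0,-2.475,0]], slide=[[-64.2,8.15,56.4],[-64.2,8.15,56.4],[-64.2,8.15,56.4],[-64.2,8.15,56.4],[-64.2,8.15,56.4],[-64.2,8.15,56.4],[-64.2,8.15,56.4],[-64.2,8.15,56.4],[-64.2,8.15,56.4],[-64.2,8.15,56.4],[-64.2,8.15,56.4],[-64.2,8.15,56.4]], hand=[100,100,100,100,100,100,100,100,100,100,100,100])

```text
t: 1.6
tcp_pos: [0.4148, 0.2457, 0.162]
orientation: [-0.61, -0.357, 0.357, 0.611]
force: [1.4, -0.6, -0.0]
gripper_width: 1.001
```

Run:
```python
from h import *
plan([.4504,.3685,.15],90-13.13)
```

```text
jaw 76.87 ang [-0.0005 -0.2827  0.0005] slide cm [12.45  1.2   2.91]
jaw 256.87 ang [-8.0000e-04  2.8589e+00 -7.0000e-04] slide cm [12.45  1.2   2.91]
tcp [0.4148 0.2457 0.162 ] 
 [[ 0.49  -0.    -0.872]
 [ 0.872  0.001  0.49 ]
 [ 0.    -1.     0.001]] joints [ 5.340e-01  2.010e-01 -2.270e-01  1.143e+00  1.000e-03  1.046e+00] F [ 1.4 -0.6 -0. ] w 1.001280221520549 t 1.6
```

Call:
step_arm(angular=[[0,-0.283,0],[0,-0.283,0],[0,-0.283,0],[0,-0.283,0],[0,-0.283,0],[0,-0.283,0]], slide=[[12.45,1.2,2.9],[12.45,1.2,2.9],[12.45,1.2,2.9],[12.45,1.2,2.9],[12.45,1.2,2.9],[12.45,1.2,2.9]], hand=[100,100,100,100,100,100])

```text
t: 2.35
tcp_pos: [0.4506, 0.3675, 0.1506]
orientation: [-0.554, -0.44, 0.439, 0.554]
force: [-0.3, -0.1, -0.7]
gripper_width: 1.003
```

Run:
```python
from h import *
from cell import viewer
plan([.4504,.3685,.005],90-13.13)
c=viewer.capture("wrist"); cv2.imwrite("pics/w1.png",c["image"][:,:,::-1]); np.savez("pics/w1.npz",**c)
```

```text
jaw 76.87 ang [-0.     -0.001   0.0011] slide cm [ 0.08 14.56  0.04]
jaw 256.87 ang [-1.7000e-03  3.1406e+00 -1.0000e-04] slide cm [ 0.08 14.56  0.04]
tcp [0.4506 0.3675 0.1506] 
 [[ 0.228  0.    -0.974]
 [ 0.974  0.001  0.228]
 [ 0.001 -1.     0.   ]] joints [6.84e-01 4.05e-01 2.50e-02 1.19e+00 1.00e-03 9.14e-01] F [-0.3 -0.1 -0.7] w 1.0025489925261342 t 2.35
```

View pics/w1.png

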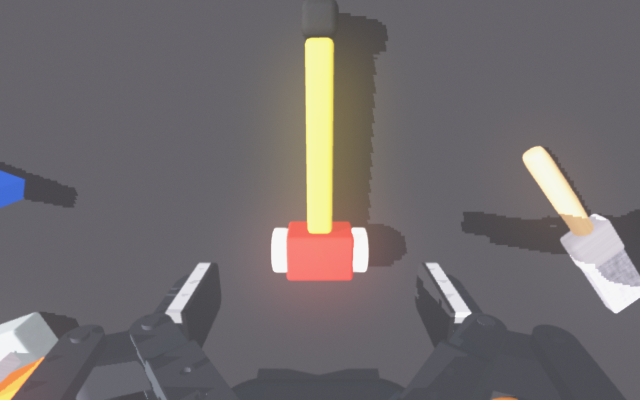

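The wrist view shows the handle vertical and centred between the jaws (column 320). I'll go down next.

Call:
step_arm(angular=[[0,0,0],[0,0,0],[0,0,0],[0,0,0],[0,0,0]], slide=[[0.08,5,0.04],[0.08,10,0.04],[0.08,13,0.04],[0.08,14.5,0.04],[0.08,14.5,0.04]], hand=[100,100,100,100,100])

```text
t: 3.02
tcp_pos: [0.4503, 0.3684, 0.0056]
orientation: [-0.554, -0.439, 0.439, 0.554]
force: [-0.1, 0.4, 0.4]
gripper_width: 1.001
```

Call:
step_arm(angular=[[0,0,0],[0,0,0],[0,0,0],[0,0,0],[0,0,0],[0,0,0],[0,0,0],[0,0,0]], slide=[[0,0,0],[0,0,0],[0,0,0],[0,0,0],[0,0,0],[0,0,0],[0,0,0],[0,0,0]], hand=[15,15,15,15,15,15,15,15], squeeze=90)

```text
t: 4.03
tcp_pos: [0.4506, 0.3687, 0.0063]
orientation: [-0.554, -0.44, 0.439, 0.554]
force: [-1.4, -0.6, 7.8]
gripper_width: 0.22
```

The grip reads 0.22 on the 20 mm handle. Before striking I'll check whether the blue block is in the handle's way, and read the wrist reading after a lift.

Call:
step_arm(angular=[[0,0,0],[0,0,0],[0,0,0],[0,0,0],[0,0,0]], slide=[[0,-2,0],[0,-5,0],[0,-9,0],[0,-12,0],[0,-12,0]], hand=[10,10,10,10,10])

```text
t: 4.65
tcp_pos: [0.4514, 0.3693, 0.128]
orientation: [-0.554, -0.441, 0.438, 0.554]
force: [0.1, 0.2, -5.0]
gripper_width: 0.22
```

Run:
```python
from h import *
c=load("pics/top0.npz")
H=cv2.cvtColor(c["image"],cv2.COLOR_RGB2HSV).astype(int)
m=(H[...,0]>105)&(H[...,0]<130)&(H[...,1]>150)&(H[...,2]>80); m[:235]=0;m[290:]=0
v,u=np.nonzero(m); P=np.array([bydepth(c,a,b) for a,b in zip(u,v)]); P=P[P[:,2]<.2]
print(len(P),np.percentile(P,[1,50,99],axis=0).round(3))
rect=cv2.boxPoints(cv2.minAreaRect(P[:,:2].astype(np.float32))); print(rect.round(3))
yw=np.array([-.133,.991,0]);xm=np.array([.991,.133,0])
E=np.array([.5565,.1182,0])
for g in (.06,0,-.031):
    o=E-.055*xm+(.04+g)*yw; print(g,"origin",o.round(4),"butt",(o-.14*xm).round(3))
o=E-.055*xm+.10*yw
plan([o[0],o[1],.126],97.6)
```

```text
681 [[ 0.296 -0.052  0.011]
 [ 0.338  0.006  0.044]
 [ 0.386  0.091  0.049]]
[[ 0.286 -0.043]
 [ 0.319 -0.061]
 [ 0.398  0.091]
 [ 0.365  0.108]]
0.06 origin [0.4887 0.21   0.    ] butt [0.35  0.191 0.   ]
0 origin [0.4967 0.1505 0.    ] butt [0.358 0.132 0.   ]
-0.031 origin [0.5008 0.1198 0.    ] butt [0.362 0.101 0.   ]
jaw 97.6 ang [ 0.003  -0.3628  0.0038] slide cm [-14.66   0.15  -7.26]
jaw 277.6 ang [-0.0053  2.7788  0.0042] slide cm [-14.66   0.15  -7.26]
tcp [0.4514 0.3693 0.128 ] 
 [[ 0.228  0.003 -0.974]
 [ 0.974  0.004  0.228]
 [ 0.004 -1.    -0.002]] joints [ 6.850e-01  4.160e-01 -1.700e-02  1.133e+00  1.000e-03  9.150e-01] F [ 0.1  0.2 -5. ] w 0.21951498992485183 t 4.65
```

The block's near-left corner is at (0.365, 0.108) and it stands about 48 mm tall, so a level mallet at face height would clip it with the handle. I'll strike about 10 mm higher with the butt pitched up about 4°.

Call:
step_arm(angular=[[0.02,-0.18,0],[0.04,-0.36,0.004],[0.073,-0.363,0.004],[0.073,-0.363,0.004],[0.073,-0.363,0.004],[0.073,-0.363,0.004]], slide=[[-5,0.1,-2.4],[-10,0.1,-4.8],[-14.6,0.1,-7.2],[-14.6,0.1,-7.2],[-14.6,0.1,-7.2],[-14.6,0.1,-7.2]], hand=[10,10,10,10,10,10])

```text
t: 5.4
tcp_pos: [0.4876, 0.2115, 0.1259]
orientation: [-0.446, -0.517, 0.548, 0.484]
force: [-0.3, 0.3, -5.4]
gripper_width: 0.219
```

Run:
```python
from h import *
from cell import viewer
plan([.4887,.21,.058],97.6)
for n in("top","scene","wrist"):
    c=viewer.capture(n); np.savez(f"pics/{n}2.npz",**c); cv2.imwrite(f"pics/{n}2.png",c["image"][:,:,::-1])
```

```text
jaw 97.6 ang [-0.0693  0.0017  0.0122] slide cm [-0.24  6.76 -0.56]
jaw 277.6 ang [ 0.0192 -3.138   0.1089] slide cm [-0.24  6.76 -0.56]
tcp [0.4876 0.2115 0.1259] 
 [[-0.133 -0.07  -0.989]
 [ 0.991  0.003 -0.134]
 [ 0.012 -0.998  0.069]] joints [ 0.392  0.377 -0.083  1.174  0.03   0.256] F [-0.3  0.3 -5.4] w 0.21875993772657373 t 5.4
```

View pics/top2.png

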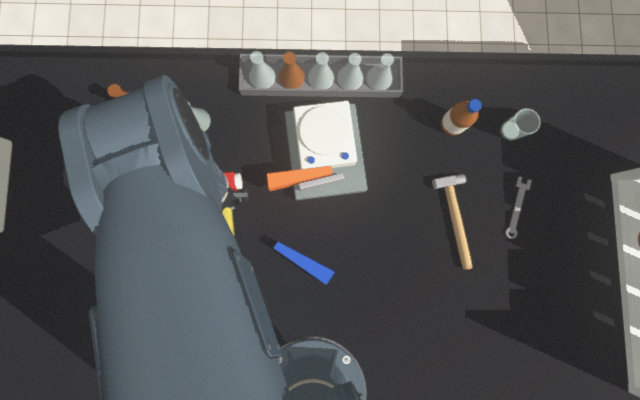

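View pics/wrist2.png

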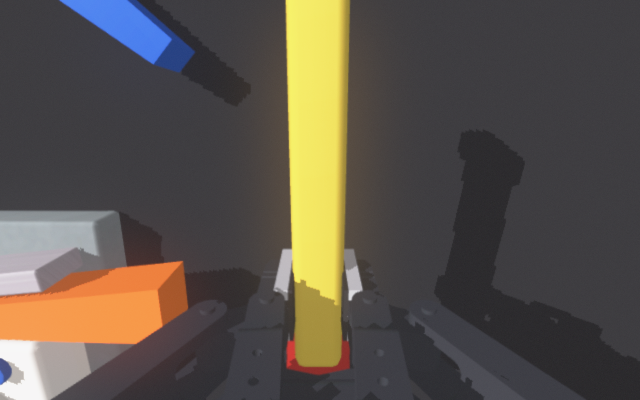

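View pics/scene2.png

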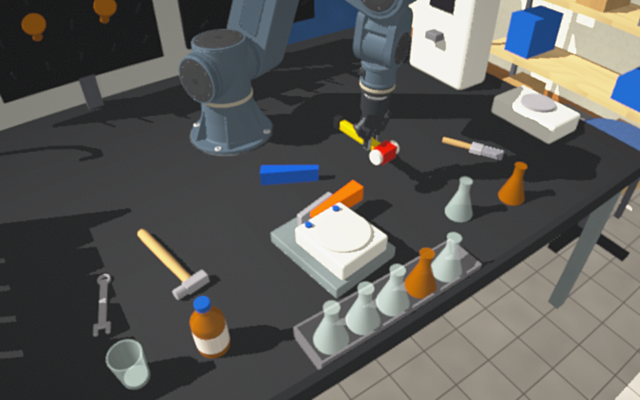

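Run:
```python
from h import *
from cell import sensors
s=sensors.read_state(); T=R.from_quat(s["orientation"]); p=np.array(s["tcp_pos"])
c=load("pics/scene2.npz"); im=c["image"][:,:,::-1].copy()
# mallet frame in tool: x_m = -tool z, y_m=tool x, z_m=-tool y ; origin 6mm further along +y tool
def w(q): 
    q=np.atleast_2d(q); t=np.column_stack([q[:,1],-q[:,2]+.0063,-q[:,0]]); return T.apply(t)+p
u0,v0,u1,v1=310,90,430,190;S=6
big=cv2.resize(im[v0:v1,u0:u1],None,fx=S,fy=S,interpolation=2)
an=np.linspace(0,2*np.pi,40)
for Y in(.04,-.04):
    q=proj(c,w([[.055+.0195*np.cos(a),Y,.02+.0195*np.sin(a)] for a in an])); cv2.polylines(big,[(((q-[u0,v0]+.5)*S)).astype(int)],True,(255,0,255),1)
for Y in(.01,-.01):
  for Z in(.006,.034):
    q=proj(c,w([[-.115,Y,Z],[.035,Y,Z]])); cv2.polylines(big,[(((q-[u0,v0]+.5)*S)).astype(int)],False,(0,255,0),1)
cv2.imwrite("pics/ov.png",big)
```

```text
(no output)
```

View pics/ov.png

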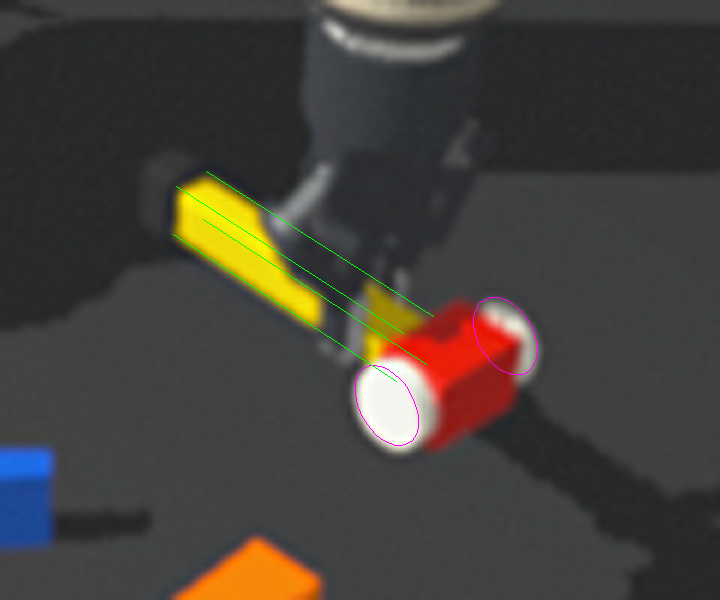

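The overlay matches the held mallet within about 2 mm. I'll descend to strike height, with a face gap of about 60 mm.

Call:
step_arm(angular=[[0,0,0.012],[0,0,0.012],[0,0,0.012],[0,0,0.012]], slide=[[-0.1,3,-0.3],[-0.2,5.5,-0.5],[-0.2,6.8,-0.6],[-0.2,6.8,-0.6]], hand=[10,10,10,10])

```text
t: 6.05
tcp_pos: [0.4889, 0.2106, 0.0577]
orientation: [-0.449, -0.514, 0.551, 0.481]
force: [-0.8, 0.6, -3.8]
gripper_width: 0.219
```

Run:
```python
from h import *
for t in ([.4967,.1505,.058],[.5008,.1198,.058]): plan(t,97.6)
```

```text
jaw 97.6 ang [-0.0698  0.0026  0.0001] slide cm [-6.06 -0.03  0.04]
jaw 277.6 ang [ 1.0000e-04 -3.1371e+00  1.0950e-01] slide cm [-6.06 -0.03  0.04]
tcp [0.4889 0.2106 0.0577] 
 [[-0.135 -0.069 -0.988]
 [ 0.991 -0.009 -0.135]
 [ 0.    -0.998  0.07 ]] joints [ 0.396  0.433 -0.183  1.023  0.018  0.26 ] F [-0.8  0.6 -3.8] w 0.21912210508813884 t 6.05
jaw 97.6 ang [-0.0698  0.0026  0.0001] slide cm [-9.16 -0.03  0.04]
jaw 277.6 ang [ 1.0000e-04 -3.1371e+00  1.0950e-01] slide cm [-9.16 -0.03  0.04]
tcp [0.4889 0.2106 0.0577] 
 [[-0.135 -0.069 -0.988]
 [ 0.991 -0.009 -0.135]
 [ 0.    -0.998  0.07 ]] joints [ 0.396  0.433 -0.183  1.023  0.018  0.26 ] F [-0.8  0.6 -3.8] w 0.21912210508813884 t 6.05
```

Tool −x is the drive direction. First stroke: go through contact and stop about 8 mm short of the estimated home.

Call:
step_arm(angular=[[0,0,0],[0,0,0],[0,0,0],[0,0,0],[0,0,0],[0,0,0],[0,0,0]], slide=[[-2,0,0],[-4,0,0],[-5.5,0,0],[-6.5,0,0],[-7.5,0,0],[-8.3,0,0],[-8.3,0,0]], hand=[10,10,10,10,10,10,10])

```text
t: 6.92
tcp_pos: [0.5002, 0.1278, 0.0578]
orientation: [-0.449, -0.514, 0.551, 0.481]
force: [1.0, 0.1, -3.3]
gripper_width: 0.214
```

Run:
```python
from h import *
from cell import viewer
plan([.5008,.1198,.058],97.6)
for n in("top","scene","wrist"):
    c=viewer.capture(n); np.savez(f"pics/{n}3.npz",**c); cv2.imwrite(f"pics/{n}3.png",c["image"][:,:,::-1])
a=cv2.imread("pics/top3.png")[120:270,200:400]; b=cv2.imread("pics/scene3.png")[120:270,240:440]
cv2.imwrite("pics/c3.png",np.hstack([cv2.resize(x,(400,300),interpolation=2) for x in(a,b)]))
```

```text
jaw 97.6 ang [-0.0695  0.0018 -0.    ] slide cm [-0.8  -0.01  0.05]
jaw 277.6 ang [-1.0000e-04 -3.1379e+00  1.0910e-01] slide cm [-0.8  -0.01  0.05]
tcp [0.5002 0.1278 0.0578] 
 [[-0.134 -0.069 -0.989]
 [ 0.991 -0.009 -0.134]
 [ 0.    -0.998  0.069]] joints [ 0.245  0.404 -0.226  1.009  0.008  0.111] F [ 1.   0.1 -3.3] w 0.21397132384437337 t 6.925
```

View pics/c3.png

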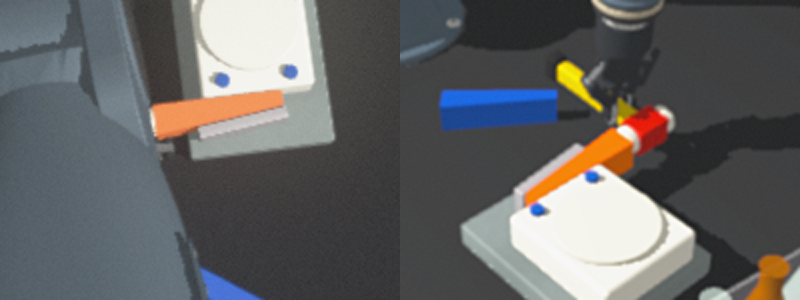

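View pics/wrist3.png

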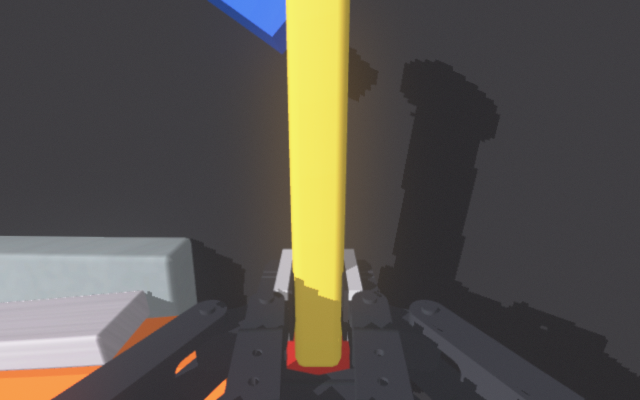

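The wedge is moving with the mallet face and nothing is touching the block. I'll continue slowly.

Call:
step_arm(angular=[[0,0,0],[0,0,0],[0,0,0]], slide=[[-0.3,0,0],[-0.6,0,0],[-0.7,0,0]], hand=[10,10,10])

```text
t: 7.45
tcp_pos: [0.5007, 0.1223, 0.0577]
orientation: [-0.448, -0.514, 0.551, 0.481]
force: [-5.1, 13.9, -2.4]
gripper_width: 0.217
```

Call:
step_arm(angular=[[0,0,0],[0,0,0]], slide=[[-0.2,0,0],[-0.2,0,0]], hand=[10,10])

```text
t: 7.7
tcp_pos: [0.5005, 0.1221, 0.0578]
orientation: [-0.446, -0.516, 0.55, 0.482]
force: [-6.0, 16.2, -1.2]
gripper_width: 0.217
```

Motion has stalled with about 16 N on the wrist, so it may be home. I'll press a little more and look.

Call:
step_arm(angular=[[0,0,0],[0,0,0],[0,0,0]], slide=[[-0.3,0,0],[-0.4,0,0],[-0.4,0,0]], hand=[10,10,10])

```text
t: 8.07
tcp_pos: [0.5003, 0.1216, 0.058]
orientation: [-0.443, -0.518, 0.55, 0.483]
force: [-8.6, 29.7, 1.1]
gripper_width: 0.216
```

Run:
```python
from h import *
from cell import viewer
plan([.5008,.1198,.058],97.6)
for n in("top","scene","wrist"):
    c=viewer.capture(n); np.savez(f"pics/{n}4.npz",**c); cv2.imwrite(f"pics/{n}4.png",c["image"][:,:,::-1])
a=cv2.imread("pics/top4.png")[110:210,260:360]; b=cv2.imread("pics/scene4.png")[120:220,290:390]
cv2.imwrite("pics/c4.png",np.hstack([cv2.resize(x,(400,400),interpolation=2) for x in(a,b)]))
```

```text
jaw 97.6 ang [-0.071   0.0085  0.0129] slide cm [-0.19 -0.   -0.03]
jaw 277.6 ang [ 0.0202 -3.131   0.1112] slide cm [-0.19 -0.   -0.03]
tcp [0.5003 0.1216 0.058 ] 
 [[-0.14  -0.072 -0.987]
 [ 0.99   0.003 -0.141]
 [ 0.013 -0.997  0.071]] joints [ 0.227  0.402 -0.23   1.009  0.019  0.085] F [-8.6 29.7  1.1] w 0.21629497463164965 t 8.075
```

View pics/c4.png

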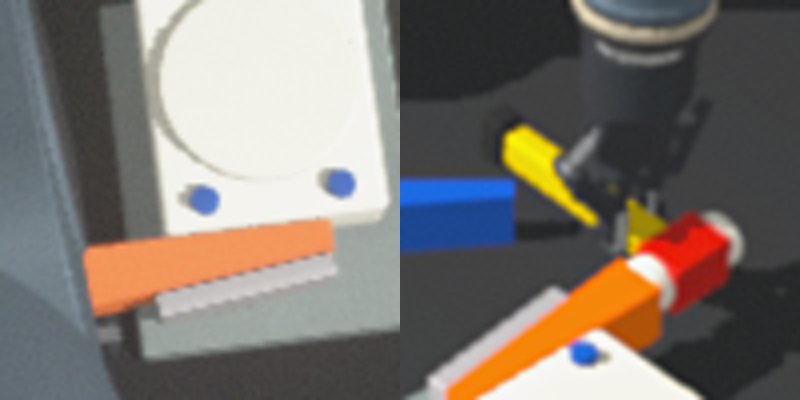

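View pics/wrist4.png

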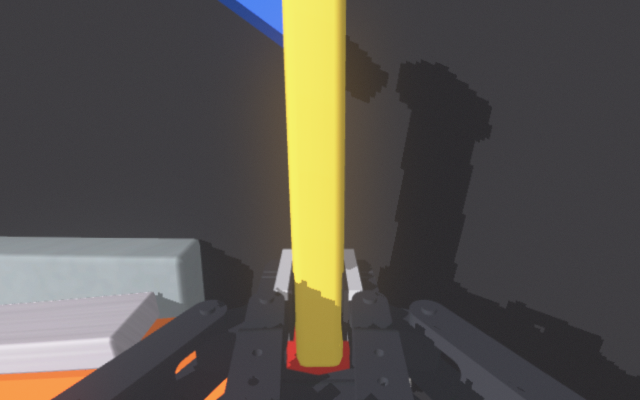

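Run:
```python
from h import *
c=load("pics/top4.npz")
f=lambda x,y:((x+.5)/4-.5+260,(y+.5)/4-.5+110)
yw=np.array([-.133,.991,0])
for p in((85,250),(92,315),(332,219),(334,250)):
    q=onz(c,*f(*p),.081); print(q.round(4),(q@yw).round(4))
for q in((.5767,.1214,0),(.5362,.1149,0),(.5975,-.048,0),(.5789,-.0501,0)): print(np.dot(q,yw).round(4))
```

```text
[0.5799 0.0843 0.081 ] 0.0064
[0.5371 0.079  0.081 ] 0.0069
[ 0.6021 -0.0775  0.081 ] -0.1569
[ 0.5815 -0.0788  0.081 ] -0.1554
0.0436
0.0426
-0.127
-0.1266
```

The wedge has advanced about 29 mm. Its end is about 36 mm outside the slab against the nominal 35, and it gave nothing more under 30 N, so it is home. I'll back off and take the mallet to its old spot.

Call:
step_arm(angular=[[0,0,0],[0,0,0],[0,0,0.013],[0,0,0.013],[0,0,0.013]], slide=[[1.5,0,0],[5,0,0],[9,-3,0],[9,-7,0],[9,-7,0]], hand=[10,10,10,10,10])

```text
t: 8.85
tcp_pos: [0.4942, 0.2117, 0.1314]
orientation: [-0.447, -0.517, 0.552, 0.478]
force: [0.1, 0.2, -5.3]
gripper_width: 0.218
```

Run:
```python
from h import *
from cell import viewer
plan([.4504,.3685,.10],76.87)
for n in("top",):
    c=viewer.capture(n); np.savez(f"pics/{n}5.npz",**c); cv2.imwrite(f"pics/{n}5.png",c["image"][:,:,::-1])
a=cv2.imread("pics/top5.png")[110:210,240:390]
cv2.imwrite("pics/c5.png",cv2.resize(a,(750,500),interpolation=2))
```

```text
jaw 76.87 ang [-0.0658  0.3716 -0.0116] slide cm [16.14  3.29  1.9 ]
jaw 256.87 ang [-0.0162 -2.7684  0.0922] slide cm [16.14  3.29  1.9 ]
tcp [0.4942 0.2117 0.1314] 
 [[-0.142 -0.066 -0.988]
 [ 0.99  -0.009 -0.142]
 [ 0.001 -0.998  0.066]] joints [ 0.394  0.386 -0.055  1.193  0.017  0.251] F [ 0.1  0.2 -5.3] w 0.21807874107645742 t 8.85
```

View pics/c5.png

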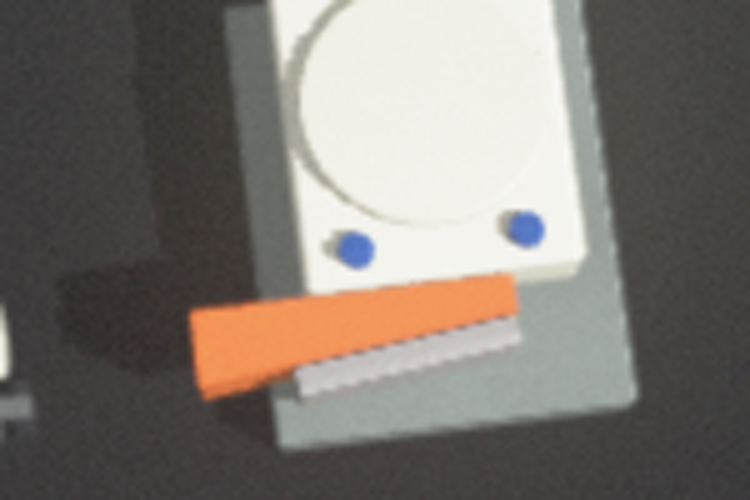

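The wedge's thick end is now at crop (190,311)/(203,388), clear of the mallet and seated between stirrer and fence. I'll lay the mallet back down.

Call:
step_arm(angular=[[-0.02,0.15,0],[-0.04,0.3,-0.01],[-0.066,0.372,-0.012],[-0.066,0.372,-0.012],[-0.066,0.372,-0.012]], slide=[[5,1,0.6],[10,2,1.2],[16.1,3.3,1.9],[16.1,3.3,1.9],[16.1,3.3,1.9]], hand=[10,10,10,10,10])

```text
t: 9.52
tcp_pos: [0.4489, 0.3665, 0.0967]
orientation: [-0.554, -0.438, 0.441, 0.554]
force: [0.6, -0.5, -5.0]
gripper_width: 0.216
```

Run:
```python
from h import *
from cell import sensors,viewer
from h import *
plan([.4504,.3685,.0075],76.87)
s=sensors.read_state(); T=R.from_quat(s["orientation"]); p=np.array(s["tcp_pos"])
c=viewer.capture("scene"); im=c["image"][:,:,::-1].copy()
def w(q): 
    q=np.atleast_2d(q); t=np.column_stack([q[:,1],-q[:,2]+.0063,-q[:,0]]); return T.apply(t)+p
u0,v0,u1,v1=340,70,460,170;S=6
big=cv2.resize(im[v0:v1,u0:u1],None,fx=S,fy=S,interpolation=2)
an=np.linspace(0,2*np.pi,40)
for Y in(.04,-.04):
    q=proj(c,w([[.055+.0195*np.cos(a),Y,.02+.0195*np.sin(a)] for a in an])); cv2.polylines(big,[(((q-[u0,v0]+.5)*S)).astype(int)],True,(255,0,255),1)
for Y in(.01,-.01):
  for Z in(.006,.034):
    q=proj(c,w([[-.115,Y,Z],[.035,Y,Z]])); cv2.polylines(big,[(((q-[u0,v0]+.5)*S)).astype(int)],False,(0,255,0),1)
cv2.imwrite("pics/ov2.png",big)
```

```text
jaw 76.87 ang [-0.0031 -0.0003 -0.003 ] slide cm [ 0.25  8.92 -0.13]
jaw 256.87 ang [ 0.0047  3.1413 -0.0049] slide cm [ 0.25  8.92 -0.13]
tcp [0.4489 0.3665 0.0967] 
 [[ 0.227 -0.004 -0.974]
 [ 0.974 -0.002  0.227]
 [-0.003 -1.     0.003]] joints [ 6.840e-01  4.360e-01 -6.800e-02  1.071e+00  1.000e-03  9.140e-01] F [ 0.6 -0.5 -5. ] w 0.21569987156720927 t 9.525
```

View pics/ov2.png

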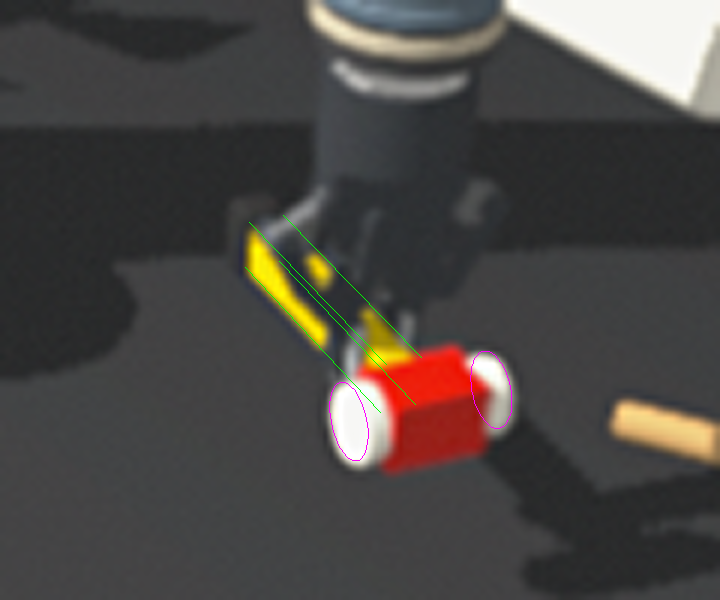

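The mallet is level in the grip; the overlay agrees to about 2 mm. I'll lower it, watching the force.

Call:
step_arm(angular=[[0,0,0],[0,0,0],[0,0,0],[0,0,0],[0,0,0]], slide=[[0.2,4,0],[0.2,7,0],[0.2,8.3,0],[0.2,8.8,-0.1],[0.2,8.9,-0.1]], hand=[10,10,10,10,10])

```text
t: 10.2
tcp_pos: [0.4513, 0.3678, 0.0089]
orientation: [-0.554, -0.438, 0.44, 0.555]
force: [-0.4, -0.2, -3.5]
gripper_width: 0.216
```

Call:
step_arm(angular=[[0,0,0],[0,0,0],[0,0,0]], slide=[[0,0.15,0],[0,0.25,0],[0,0.25,0]], hand=[10,10,10])

```text
t: 10.58
tcp_pos: [0.4514, 0.3679, 0.0066]
orientation: [-0.554, -0.438, 0.44, 0.554]
force: [-0.4, -0.1, -4.4]
gripper_width: 0.216
```

Call:
step_arm(angular=[[0,0,0],[0,0,0],[0,0,0]], slide=[[0,0.1,0],[0,0.15,0],[0,0.15,0]], hand=[10,10,10])

```text
t: 10.95
tcp_pos: [0.4513, 0.368, 0.0063]
orientation: [-0.554, -0.439, 0.44, 0.554]
force: [-7.9, -5.5, 15.5]
gripper_width: 0.22
```

It's on the bench (force now +15 N). I'll release, then retreat straight up.

Call:
step_arm(angular=[[0,0,0],[0,0,0],[0,0,0],[0,0,0],[0,0,0],[0,0,0]], slide=[[0,0,0],[0,0,0],[0,0,0],[0,0,0],[0,0,0],[0,0,0]], hand=[30,50,100,100,100,100])

```text
t: 11.7
tcp_pos: [0.4514, 0.3679, 0.0062]
orientation: [-0.554, -0.439, 0.44, 0.554]
force: [0.3, -0.1, -0.6]
gripper_width: 0.997
```

Call:
step_arm(angular=[[0,0,0],[0,0,0],[0,0,0],[0,0,0],[0,0,0]], slide=[[0,-2,0],[0,-6,0],[0,-11,0],[0,-15,0],[0,-15,0]], hand=[100,100,100,100,100])

```text
t: 12.32
tcp_pos: [0.453, 0.3691, 0.1594]
orientation: [-0.554, -0.44, 0.438, 0.554]
force: [0.2, -0.2, -1.3]
gripper_width: 1.002
```

Run:
```python
from h import *
from cell import viewer,sensors
print(sensors.read_state()["gripper_width"],sensors.read_state()["force"])
for n in("scene","wrist"):
    c=viewer.capture(n); np.savez(f"pics/{n}6.npz",**c); cv2.imwrite(f"pics/{n}6.png",c["image"][:,:,::-1])
a=cv2.imread("pics/scene6.png"); b=cv2.imread("pics/wrist6.png")
cv2.imwrite("pics/c6.png",np.hstack([cv2.resize(x,(400,400)) for x in(a[90:250,280:440],b[:,120:520])]))
```

```text
1.0020162368548406 [ 0.22122269 -0.21878848 -1.31289074]
```

View pics/c6.png

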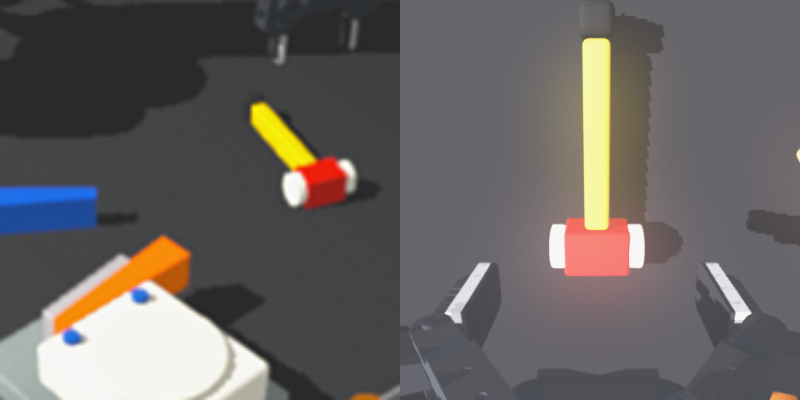

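The mallet lies flat and the gripper is clear and open. One last numeric check of the wedge, from the unobstructed top view.

Run:
```python
from h import *
c=load("pics/top5.npz")
f=lambda x,y:((x+.5)/5-.5+240,(y+.5)/5-.5+110)
yw=np.array([-.133,.991,0])
for p,z in(((190,311),.081),((203,388),.081),((514,275),.081),((517,312),.081),((280,449),.035),((225,10),.035),((310,293),.095)):
    q=onz(c,*f(*p),z); print(q.round(4),(q@yw).round(4))
```

```text
[0.5807 0.0928 0.081 ] 0.0147
[0.5401 0.0854 0.081 ] 0.0128
[ 0.6015 -0.0769  0.081 ] -0.1562
[ 0.5818 -0.0784  0.081 ] -0.1551
[0.5139 0.0467 0.035 ] -0.0221
[0.7607 0.0803 0.035 ] -0.0216
[0.588  0.0299 0.095 ] -0.0486
```

```bash
python3 -c "
from cell import r
print(r.close_job())"
```

```text
the job is handed in; nothing more can be done
None
```

The wedge is driven home with the mallet, and the mallet is back down flat where it started. The job is handed in; no verdict is reported.

**How it was done:** I gripped the mallet by its yellow handle and pushed the wedge in by its thick end with the mallet's white face, in one slow, steady stroke rather than separate taps. I held the mallet about 13 mm higher than centred, with the butt tilted up 4°, so the handle cleared a blue block that was in the way.

**Wedge:** it advanced about 29 mm and then stopped. The last 0.5 mm of pressing took the force from 16 to 30 N without moving it further. The last top view puts its end about 35.5 mm outside the slab (35 when home) and about 62 mm outside the stirrer (60 when home). The camera calibration is only good to about 2 mm, so both readings fit fully home.

**Mallet and gripper:** the last pictures show the mallet flat on the bench and the gripper open about 15 cm above it.

**Not checked:** the arm kept well away from the steel hammer, and it looked unmoved in the top views before the strike. I did not measure its position again at the end.

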